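# Set the tension of a quick-release bar clamp

### The arm

A 6-joint arm with a two-finger parallel gripper is mounted at the origin on the work surface. World frame = base frame: x ahead of the robot, y to its left, z up, the work surface at z = 0. Lengths are in m, angles in rad, forces in N, time in s.
With the tool pointing down it reaches from about 0.375 to 0.9 m from the base axis. Payload 3.1 kg.
Tool frame: the origin (TCP) lies at the very end of the fingers, on their centre line; the grasp point (between the pads) lies 19 mm behind it; x points along the fingers, y is the direction in which the jaws open and shut, and the axes are right-handed (so a half turn about x gives the same grasp; the last joint's range is limited). The gripper opens to 87 mm and grips with 3 to 60 N. Pads are 19 mm wide; open, the fingers measure 117 mm over their backs; the gripper's body (75 mm by 190 mm) begins 51 mm behind the grasp point.
Start: joints at [-0.178, 0.527, 1.433, -0, 1.181, -0.178], TCP at [0.625, 0, 0.223] pointing down, gripper open.
Joint ranges: [-3.08, 3.08], [-0.75, 2.2], [0.22, 2.44], [-1.43, 4.57], [0, 2.65], [-2.85, 2.85]. Speed limits (rad/s): [2.79, 2.79, 3.14, 3.14, 3.14, 3.14].

### API

Orientations are given as a unit quaternion [x, y, z, w].
In Python, from rig import robot gives the robot as it stands.
- The arm moves only by the tool carry_out, never from a script. Its argument "commands" is a list that holds one entry, the list of rows, each a list of 5 numbers: the opening, from 0 (shut) to 1 (fully open), then the shift along the tool's x, y, z in mm, then the turn about the tool's x in degrees. In form: [[[hand, x, y, z, twist], ...]]. A call has 1 to 8 rows; each row shifts and turns the pose as measured when the row begins, along the tool's axes as they then stand; what a row does not reach is not made up. A row lasts 1/12 s, in which the tool goes at most 41.7 mm and 7.16 degrees, less where a joint would pass 70% of its speed; a pose out of reach is approached as far as the arm can. A call with a gripper value outside its range is refused whole. The fingers move at their own pace and stop on an object; "force" is the grip in N (left out, the last holds). Time passes only in rows, so rows that do not move let the fingers close. It gives the time, the measured TCP pose, the force and the opening at its end, in the units of the state.
- robot.get_obs(): the state, without advancing time (a new reading comes with each control period).
- robot.camera(name): name is "scene" or "side" or "wrist"; returns the picture (400x640x3 uint8, red, green, blue); there is no depth.
- robot.camera_model(name): a dict with "fx", "fy", "cx", "cy" (pixels), "R" (3x3) and "t" (3): a world point X has camera coordinates R X + t. Camera axes: x right, y down, z forward; pixel columns grow to the right and rows downward; lengths in m; the calibration is good to about 2 mm. A picture is of the moment at which its call begins: read the wrist's pose just before it. camera_model takes no time and is no camera call; for the wrist camera it gives the pose at the moment of the call.
- robot.hand_in(): hands the job in, once; it reports no verdict.
The state is a dict: "time": time; "q": joint angles; "joint_velocities": joint speeds; "joint_torque": joint torques, N m; "position": TCP position; "tool_rot": TCP orientation; "ft_force": force on the tool from outside, world axes, zero at the start; "moment": the same for the moment, N m; "grip_width": finger opening in m.
Only numpy, scipy, OpenCV 4.12 (cv2) and the standard library are available. Lean on these libraries where they do the work, as an engineer would, in place of code of your own. Each camera call takes 0.05 s, during which the arm holds its last target. There are 200 camera calls.

### The job

The quick-release clamp on the bench is shut but slack on the steel bar. Flip its lever fully over to open it, turn the nut clockwise (seen from above) until its pointed nose points straight along the strap towards the bar, then flip the lever fully back closed so that the bar is gripped, and let go. Do not shift the bar in the clamp, and leave the things lying around it where they are.

Things in the scene. Friction and masses are not known exactly. Their poses are not given: they have to be found in the camera images.
- clamp: Green hold-down clamp bolted to the bench, bed 200 x 110 x 12 mm. Origin on the bench straight under the vertical stud and nut; z up. The steel seat with the bar is on its -x side (seat centre x = -78 mm, top 60 mm high), the lever on its +x side. The draw block under the nut is 60 x 70 mm in x, y and 70 mm high.
- strap: Steel strap along the clamp's x from the stud to above the bar: 122 x 34 x 13 mm, from x = -95 to +27 mm, top about 98 mm above the bench. It only moves up and down, with nut and lever. Its origin is on the stud's axis at about bench height, not at its own centre; axes as the clamp's.
- lever_hinge (a point): Fixed point on the lever's hinge axis, at (90, 0, 42) mm in the clamp's frame, in the plane in which the lever swings. The hinge axis is level, along the clamp's x; the lever swings in the clamp's upright y-z plane. A steel boss of 21 mm radius on this axis joins lever and draw block.
- lever_knob (a point): Centre of the black barrel knob at the lever's end, 120 mm from lever_hinge: a cylinder 32 mm in diameter and 28 mm long, along the clamp's x, that turns freely on the lever; the arm is a 12 mm round bar. Pinch it from above by its flat +x and -x ends (46 mm free to the block); it stays still in the grip while the lever is carried round.
- lever (a joint): Cam lever angle, rad. 0 = fully closed (points to the clamp's -y, 0.2 rad above level), grows as it is lifted over the top, 2.6 = fully open, at its stop (points to +y, 0.34 rad above level). Starts within 0.08 of closed. Stays where it is left (takes 1 to 3 N at the knob). Opening it raises stud, strap and nut by 5 mm.
- nut_grip (a point): Point on the nut's vertical axis, level with its top, about 138 mm above the bench (143 with the lever open). The nut is a 42 mm steel disc, 8 mm thick, with a black upright bar grip on it, 14 mm thick and 30 mm tall, reaching 23 mm to its blunt end and 46 mm to its pointed nose. The point's x axis points along the nose.
- nut_nose (a point): Tip of the nut's pointed nose, at the top of the grip, 46 mm from the nut's axis.
- nut (a joint): Nut angle, rad, grows clockwise seen from above (tightening). At 2.6 the nose points to the clamp's -x, straight along the strap to the bar: the right setting. Starts between 0 and 1.1; the thread allows -0.1 to 3.6. It lowers the strap by 1.5 mm per rad. Friction of about 0.1 N m holds it where it is left.
- pad: Black sprung pressure pad, 24 mm in diameter, under the strap's end above the bar, at x = -78 mm of the clamp. Clear of the bar while the clamp is slack, pressed on it (about 20 N) when the nut is rightly set and the lever closed. Its origin is on the stud's axis at about bench height, not at the pad's centre.
- bar: Loose steel flat bar 44 x 180 x 10 mm, 0.6 kg, lying along the clamp's y on the seat. Origin at the centre of its underside.
- bin: Bystander: open blue plastic bin 150 x 200 x 70 mm. Origin at the centre of its underside.
- screwdriver: Bystander: screwdriver 220 mm long with a red handle, lying on the bench. Origin at the middle of its underside.
- grinder: Bystander: angle grinder about 300 mm long, 70 mm high, lying with its disc upward. Origin on the bench under its gear head.
- pliers: Bystander: red-handled pliers 165 mm long, lying flat. Origin on the bench under the pivot.
Mind the look-alikes: they are no part of the job. What is meant by the bar is not black, orange or red, and is the smaller of those in its own colour.

How it is judged:
By the outcome, as a careful person would: the job done as asked, in the order asked, and still so for the second after the job is handed in, with the robot touching nothing.
It also fails if it takes over 72 s, if anything falls off the work surface, if the arm or the gripper's body presses on something with over 40 N, if the wrist force passes 120 N, or if a joint passes its speed limit or range.

## Working session

There is one attempt and no reset: what is moved stays moved. The work goes in short steps, Python scripts to look and compute and a tool call to move; the robot and the scene stay as the last step left them, time stands still between calls to the robot, and variables do not carry over. Pictures are saved under pics/ and viewed, on a budget of 10 in all, crops included, one or two more only if the job needs it, and the job is handed in when it is done.

Besides the shell and the picture viewer there is one more tool, called after ">>>" by a JSON object that holds its "fn" and its "kwargs", one argument or row to a line. carry_out: Moves the arm, as the interface text tells. Its arguments: {"type":"object","properties":{"commands":{"type":"array"},"force":{"type":"number"}},"required":["commands"]}

```bash
mkdir -p pics; ls; python3 - <<'E'
from rig import robot
import cv2,numpy as np
a=robot.camera("scene");b=robot.camera("side")
cv2.imwrite("pics/scene.png",a[:,:,::-1]);cv2.imwrite("pics/side.png",b[:,:,::-1])
for n in("scene","side","wrist"):
    m=robot.camera_model(n);print(n,m["fx"],m["cx"],m["cy"],np.round(m["R"],3).tolist(),np.round(m["t"],3))
o=robot.get_obs();print(o["time"],o["position"],o["tool_rot"],o["grip_width"])
E
```

```text
pics
scene 387.7654597235906 319.68391521470824 193.74566236628334 [[-0.268, 0.963, 0.017], [0.793, 0.231, -0.564], [-0.547, -0.138, -0.826]] [ 0.189 -0.391  1.556]
side 485.6698109097264 325.2377394710051 192.65051233206108 [[0.852, -0.523, 0.005], [-0.339, -0.56, -0.756], [0.399, 0.642, -0.655]] [-0.49   0.249  1.565]
wrist 341.4816184017362 316.45610299822954 197.76601718769587 [[1.0, -0.001, -0.002], [-0.0, -0.965, 0.26], [-0.002, -0.26, -0.965]] [-0.624 -0.031  0.391]
0.1 [6.24328668e-01 1.40972161e-04 2.21660920e-01] [ 0.49960078  0.50056866 -0.50040536  0.49942422] 0.08705208267570215
```

View pics/scene.png

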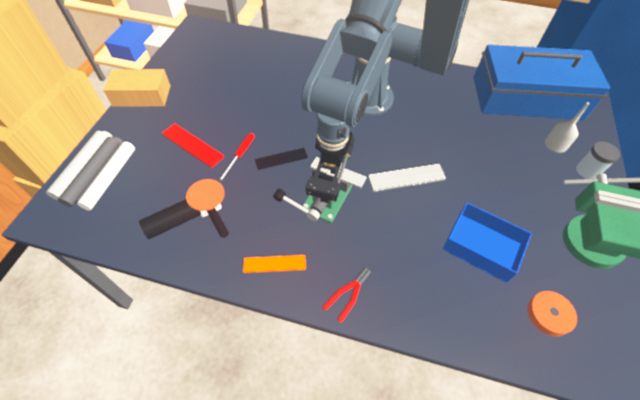

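View pics/side.png

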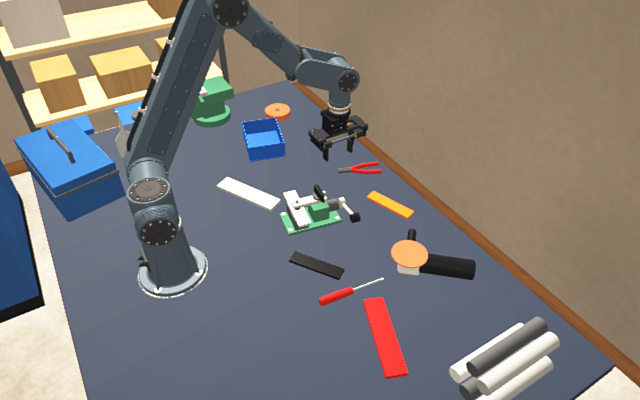

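The scene view shows the gripper over the clamp at about (325,195) and the lever knob at (280,195). In the side view the clamp is at (315,210), the nut at (319,193) and the knob at (355,216).
Bar candidates in the side view are silver on the clamp (297,207), long light (248,193), black (316,264), orange (390,204) and red (385,335). I choose the small silver one in the clamp and will check it in a close crop.

```bash
cat > h.py <<'E'
from rig import robot
import cv2,numpy as np
from scipy.spatial.transform import Rotation as Ro
def ray(m,uv):
    d=np.array([(uv[0]-m["cx"])/m["fx"],(uv[1]-m["cy"])/m["fy"],1]);R=np.array(m["R"]);return -R.T@np.array(m["t"]),R.T@d
def at(m,uv,z):
    c,d=ray(m,uv);return c+d*(z-c[2])/d[2]
def proj(m,X):
    p=np.array(m["R"])@np.asarray(X)+np.array(m["t"]);return np.array([m["fx"]*p[0]/p[2]+m["cx"],m["fy"]*p[1]/p[2]+m["cy"]])
def crop(a,x0,y0,w,h,s,name):
    cv2.imwrite(name,cv2.resize(a[y0:y0+h,x0:x0+w,::-1],None,fx=s,fy=s,interpolation=cv2.INTER_CUBIC))
E
python3 - <<'E'
from h import *
s=robot.camera_model("side")
print("knob",at(s,(355,216),.07),"nut",at(s,(319,193),.138))
w=robot.camera("wrist");cv2.imwrite("pics/w1.png",w[:,:,::-1])
crop(robot.camera("side"),265,170,110,75,7,"pics/sc1.png")
E
```

```text
knob [ 0.59858133 -0.15562158  0.07      ] nut [ 0.5150043  -0.05651676  0.138     ]
```

View pics/w1.png

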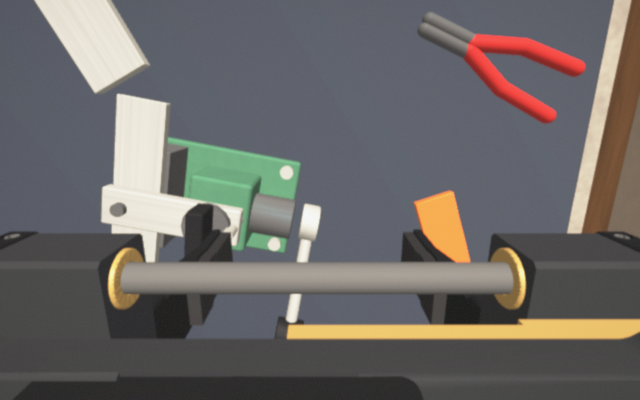

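View pics/sc1.png

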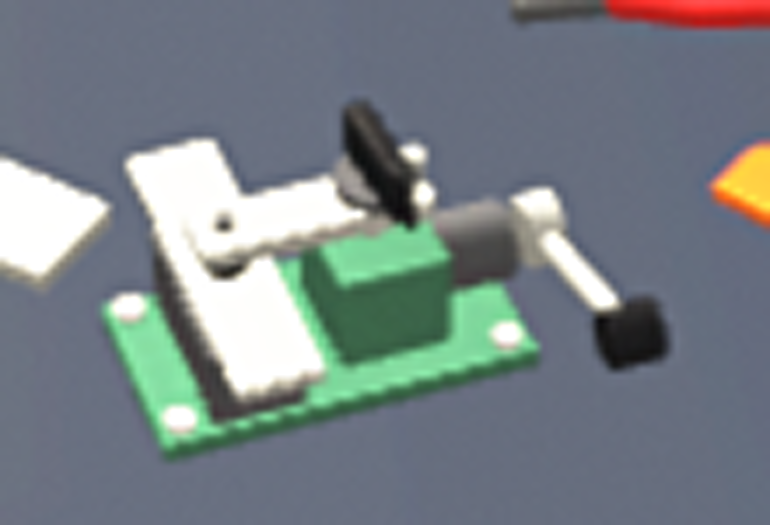

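The wrist view shows the clamp bed corners at (299,163) and (286,251), the strap from (103,205) to (241,225), and the bar's end at (118–169,98). The close crop confirms the small silver bar lies on the seat under the strap. The nose points to about crop (410,220) and the knob is at crop (632,333). Next I fit the clamp's pose.

```bash
cat > fit.py <<'E'
from h import *
from scipy.optimize import least_squares
w=robot.camera_model("wrist");s=robot.camera_model("side")
c=lambda u,v:(265+u/7,170+v/7)
P=[(w,(299,163),(100,55,12)),(w,(286,251),(100,-55,12)),(w,(105,187),(-95,17,98)),(w,(102,223),(-95,-17,98)),(w,(243,208),(27,17,98)),
(s,c(165,458),(-100,-55,12)),(s,c(540,352),(100,-55,12)),(s,c(105,305),(-100,55,12))]
T=lambda p,X:np.r_[Ro.from_euler('z',p[2]).apply(np.array(X)/1e3)+[p[0],p[1],0]]
kn=lambda th:(90,-120*np.cos(.2+th),42+120*np.sin(.2+th))
def f(p):
    r=[proj(m,T(p,X))-u for m,u,X in P]
    r.append(proj(s,T(p,kn(p[3])))-c(632,333))
    a=p[4];d=np.pi+2.6-a
    r.append(proj(s,T(p,(46*np.cos(d),46*np.sin(d),138)))-c(410,212))
    r.append(proj(s,T(p,(-23*np.cos(d),-23*np.sin(d),138)))-c(357,105))
    return np.ravel(r)
R=least_squares(f,[.53,-.05,-.1,.03,.5],loss='soft_l1')
print(np.round(R.x,4),np.degrees(R.x[2]));print(np.round(f(R.x).reshape(-1,2),1).tolist())
p=R.x;np.save("p.npy",p)
print("knob",T(p,kn(p[3])),"nut",T(p,(0,0,138)),"hinge",T(p,(90,0,42)),[T(p,kn(t)).round(3).tolist() for t in(1.37,2.6)])
E
python3 fit.py
```

```text
[ 0.5292 -0.0283 -0.1599 -0.0074  1.0315] -9.164191099497017
[[28.9, -0.1], [26.4, 3.0], [-4.4, -0.4], [-1.3, 0.4], [-1.4, 0.1], [9.0, -4.2], [7.9, -4.0], [7.2, -2.4], [0.4, -0.0], [-0.2, -5.1], [-0.1, -2.0]]
knob [ 0.59931719 -0.15890258  0.06496942] nut [ 0.52922428 -0.02829099  0.138     ] hinge [ 0.61807552 -0.04262477  0.042     ] [[0.618, -0.043, 0.162], [0.636, 0.069, 0.082]]
```

The bed isn't centred on the origin, since its corners are off in x. I'll let that offset float.

```bash
sed -i 's/T=lambda p,X:.*/T=lambda p,X:np.r_[Ro.from_euler("z",p[2]).apply((np.array(X)+[p[5]*100*(X[2]==12),0,0])\/1e3)+[p[0],p[1],0]]/; s/,\.5\],loss/,.5,-.15],loss/' fit.py; python3 fit.py
```

```text
[ 0.5305 -0.0296 -0.1724  0.007   1.0373 -0.3293] -9.8776068254278
[[1.0, -2.8], [-0.8, 0.5], [-2.5, -0.2], [0.2, 0.5], [0.3, 1.9], [0.1, -1.8], [-0.1, -1.3], [-1.0, -0.3], [0.6, -0.0], [0.1, -5.0], [0.5, -1.9]]
knob [ 0.59900516 -0.1607213   0.06666296] nut [ 0.53048512 -0.02958495  0.138     ] hinge [ 0.619151   -0.04502392  0.042     ] [[0.619, -0.045, 0.162], [0.639, 0.066, 0.082]]
```

Fit residuals are at about pixel level. The origin is at (0.5305,-0.0296), yaw -9.9°, and the knob at (0.599,-0.161,0.067). I'll move above the knob.

>>> {"fn": "carry_out", "kwargs": {
  "commands": [
    [[0.65, 0, -6, 40, 0], [0.65, 0, -6, 40, 0], [0.65, 0, -6, 40, 0], [0.65, 0, -6, 40, 0], [0.65, 0, 0, 0, 5], [0.65, 0, 0, 0, 5], [0.65, 30, 0, 0, 0], [0.65, 30, 0, 0, 0]]
  ],
  "force": 25
}}

```text
time: 0.87
position: [0.6048, -0.169, 0.1654]
tool_rot: [0.545, 0.448, -0.541, 0.457]
ft_force: [-0.3, 0.4, -0.0]
grip_width: 0.0573
```

```bash
cat >> h.py <<'E'
p=np.load("p.npy")
Rc=Ro.from_euler('z',p[2])
W=lambda X:Rc.apply(np.array(X)/1e3)+[p[0],p[1],0]
C=lambda X:Rc.inv().apply(np.asarray(X)-[p[0],p[1],0])*1e3
def st():
    o=robot.get_obs();R=Ro.from_quat(o["tool_rot"]).as_matrix()
    print("t",round(o["time"],2),"tcp clamp mm",C(o["position"]).round(1),"tooly in clamp deg",np.degrees(np.arctan2(R[1,1],R[0,1])-p[2]).round(2),"x",R[:,0].round(3),"F",Rc.inv().apply(o["ft_force"]).round(1),"w",round(o["grip_width"]*1e3,1));return o
E
python3 - <<'E'
from h import *
st();m=robot.camera_model("wrist");a=robot.camera("wrist");st()
X=W((90,-118,67));print(proj(m,X));cv2.imwrite("pics/w2.png",a[:,:,::-1])
E
```

```text
t 0.87 tcp clamp mm [  97.1 -124.6  165.4] tooly in clamp deg -0.46 x [ 0.013 -0.006 -1.   ] F [-0.3  0.3 -0. ] w 57.3
t 0.92 tcp clamp mm [  93.9 -123.9  159.4] tooly in clamp deg -0.45 x [ 0.004 -0.002 -1.   ] F [-0.9  0.3 -2.9] w 56.7
[305.76371106 189.69949551]
```

View pics/w2.png

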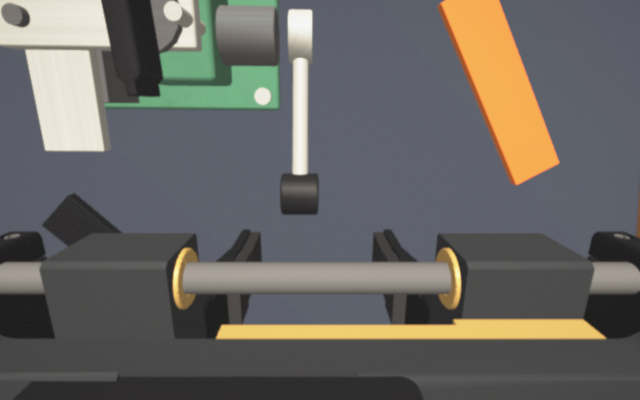

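The knob is at about (300,194), against a prediction of (306,190), so it is a few mm off. I'll remeasure it numerically now that the arm is at rest.

```bash
cat >> h.py <<'E'
def knobpx(a,win):
    x0,y0,x1,y1=win;g=a[y0:y1,x0:x1].max(2)<48
    n,l,s,c=cv2.connectedComponentsWithStats(g.astype(np.uint8));i=1+np.argmax(s[1:,4]);print("blob",s[i]+[x0,y0,0,0,0]);return c[i]+[x0,y0]
E
python3 - <<'E'
from h import *
st();m=robot.camera_model("wrist");a=robot.camera("wrist")
u=knobpx(a,(260,165,345,228));print(u,proj(m,W((90,-118,67))));print("at z67..80",C(at(m,u,.067)),C(at(m,u,.080)));st()
E
```

```text
t 0.92 tcp clamp mm [  93.9 -123.9  159.4] tooly in clamp deg -0.45 x [ 0.004 -0.002 -1.   ] F [-0.9  0.3 -2.9] w 56.7
blob [287 208  36   9 222]
[303.14414414 213.25675676] [311.01793505 192.72691241]
at z67..80 [  83.62469021 -134.51759503   67.        ] [  84.14773959 -130.34797479   80.        ]
t 0.97 tcp clamp mm [  93.3 -123.2  161. ] tooly in clamp deg -0.41 x [ 0.002 -0.001 -1.   ] F [-1.   1.  -0.7] w 56.9
```

>>> {"fn": "carry_out", "kwargs": {
  "commands": [
    [[0.65, 0, -8, -3, 0.4], [0.65, 25, 0, 0, 0], [0.65, 25, 0, 0, 0], [0.65, 20, 0, 0, 0], [0.65, 0, 0, 0, 0], [0.65, 0, 0, 0, 0]]
  ]
}}

```text
time: 1.47
position: [0.5979, -0.1629, 0.0953]
tool_rot: [0.545, 0.449, -0.543, 0.454]
ft_force: [1.2, -0.5, 0.4]
grip_width: 0.0568
```

```bash
python3 - <<'E'
from h import *
st();m=robot.camera_model("wrist");a=robot.camera("wrist");st()
print(proj(m,W((85.5,-120,67))));cv2.imwrite("pics/w3.png",a[:,:,::-1])
E
```

```text
t 1.47 tcp clamp mm [  89.2 -119.8   95.3] tooly in clamp deg -0.69 x [ 0.008 -0.003 -1.   ] F [ 1.3 -0.3  0.4] w 56.8
t 1.52 tcp clamp mm [  89.2 -119.7   95.4] tooly in clamp deg -0.69 x [ 0.008 -0.003 -1.   ] F [ 0.3 -0.4  0.4] w 56.6
[309.85476205 229.47255687]
```

View pics/w3.png

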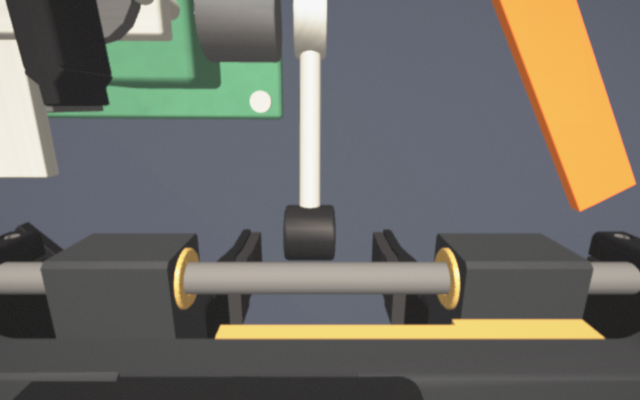

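The knob is at (310,232), with (309.9,229.5) predicted for x=85.5. I correct the clamp origin by about (-4.5,-1.5) mm and descend.

>>> {"fn": "carry_out", "kwargs": {
  "commands": [
    [[0.65, 10, -4, 0, 0.5], [0.65, 20, 0, 0, 0], [0.65, 16, 0, 0, 0], [0.65, 0, 0, 0, 0], [0.65, 0, 0, 0, 0]]
  ]
}}

```text
time: 1.93
position: [0.5988, -0.164, 0.0552]
tool_rot: [0.549, 0.442, -0.543, 0.456]
ft_force: [0.7, -0.2, -0.1]
grip_width: 0.0568
```

```bash
python3 - <<'E'
from h import *
n=W((-4.5,-1.5,0));p[:2]=n[:2];np.save("p.npy",p);print(p)
st()
E
```

```text
[ 0.52579451 -0.03029077 -0.17239676  0.00699975  1.03727445 -0.32928168]
t 1.93 tcp clamp mm [  94.9 -119.2   55.2] tooly in clamp deg -1.23 x [ 0.02  -0.009 -1.   ] F [ 0.7 -0.1 -0.1] w 56.8
```

>>> {"fn": "carry_out", "kwargs": {
  "commands": [
    [[0.65, 0, -5, 0, 0.8], [0.65, 0, 0, 0, 0], [0.65, 0, 0, 0, 0]]
  ]
}}

```text
time: 2.18
position: [0.5947, -0.1635, 0.058]
tool_rot: [0.554, 0.437, -0.545, 0.453]
ft_force: [-0.2, 0.3, -0.4]
grip_width: 0.0568
```

```bash
python3 - <<'E'
from h import *
st()
E
```

```text
t 2.18 tcp clamp mm [  90.8 -119.4   58. ] tooly in clamp deg -2.12 x [ 0.024 -0.011 -1.   ] F [-0.3  0.3 -0.4] w 56.8
```

>>> {"fn": "carry_out", "kwargs": {
  "commands": [
    [[0.65, 5, -1, 0, -2], [0.65, 0, 0, 0, 0], [0.0, 0, 0, 0, 0], [0.0, 0, 0, 0, 0], [0.0, 0, 0, 0, 0], [0.0, 0, 0, 0, 0], [0.0, 0, 0, 0, 0]]
  ],
  "force": 25
}}

```text
time: 2.77
position: [0.5956, -0.1643, 0.0573]
tool_rot: [0.547, 0.444, -0.537, 0.464]
ft_force: [-4.8, -0.8, -0.8]
grip_width: 0.0309
```

```bash
python3 - <<'E'
from h import *
st()
E
```

```text
t 2.77 tcp clamp mm [  91.8 -120.1   57.3] tooly in clamp deg -0.21 x [ 0.029 -0.014 -0.999] F [-4.6 -1.7 -0.8] w 30.9
```

Gripped: the width stopped at 31 mm. Now I carry the knob along the arc in stages.

>>> {"fn": "carry_out", "kwargs": {
  "commands": [
    [[0.0, -23, 0, -7, 0], [0.0, -21, 0, -11, 0], [0.0, -18, 0, -15, 0], [0.0, -15, 0, -19, 0]]
  ]
}}

```text
time: 3.1
position: [0.6036, -0.1124, 0.1307]
tool_rot: [0.55, 0.443, -0.539, 0.46]
ft_force: [5.8, 3.1, -10.7]
grip_width: 0.028
```

```bash
cat >> h.py <<'E'
def lev(dz=10):
    o=st();X=C(o["position"]);y,z=X[1],X[2]+dz-42
    print("phi",np.arctan2(z,-y).round(3),"r",np.hypot(y,z).round(1))
E
python3 - <<'E'
from h import *
lev()
E
```

```text
t 3.1 tcp clamp mm [ 90.7 -67.5 130.7] tooly in clamp deg -0.77 x [ 0.028 -0.009 -1.   ] F [  5.2   4.1 -10.7] w 28.0
phi 0.971 r 119.6
```

>>> {"fn": "carry_out", "kwargs": {
  "commands": [
    [[0.0, -11, 0, -21, 0.5], [0.0, -7, 0, -23, 0], [0.0, -2, 0, -24, 0], [0.0, 3, 0, -24, 0]]
  ]
}}

```text
time: 3.43
position: [0.6215, -0.0198, 0.1462]
tool_rot: [0.552, 0.44, -0.541, 0.458]
ft_force: [3.9, -6.3, -15.6]
grip_width: 0.0279
```

```bash
python3 - <<'E'
from h import *
lev()
E
```

```text
t 3.43 tcp clamp mm [ 92.5  26.7 146.2] tooly in clamp deg -1.3 x [ 0.028 -0.011 -1.   ] F [  5.   -5.5 -15.6] w 27.9
phi 1.801 r 117.3
```

>>> {"fn": "carry_out", "kwargs": {
  "commands": [
    [[0.0, 7, -1, -23, -1], [0.0, 11, -1, -21, 0], [0.0, 15, 0, -18, 0], [0.0, 18, 0, -14, 0]]
  ]
}}

```text
time: 3.77
position: [0.6355, 0.0526, 0.091]
tool_rot: [0.544, 0.442, -0.54, 0.467]
ft_force: [-0.2, -5.7, -2.8]
grip_width: 0.028
```

```bash
python3 - <<'E'
from h import *
lev()
E
```

```text
t 3.77 tcp clamp mm [ 93.9 100.5  91. ] tooly in clamp deg -0.14 x [ 0.027 -0.023 -0.999] F [ 0.8 -5.7 -2.8] w 28.0
phi 2.611 r 116.5
```

>>> {"fn": "carry_out", "kwargs": {
  "commands": [
    [[0.0, 18, -1, -10, 0], [0.0, 8, 0, -2, 0], [0.0, 4, 0, 0, 0], [0.0, 0, 0, 0, 0]]
  ]
}}

```text
time: 4.1
position: [0.6378, 0.063, 0.0657]
tool_rot: [-0.541, -0.441, 0.541, -0.469]
ft_force: [-0.5, -3.4, -2.4]
grip_width: 0.0281
```

```bash
python3 - <<'E'
from h import *
lev()
E
```

```text
t 4.1 tcp clamp mm [ 94.3 111.1  65.7] tooly in clamp deg 0.04 x [ 0.024 -0.03  -0.999] F [ 0.  -3.4 -2.4] w 28.1
phi 2.847 r 116.1
```

>>> {"fn": "carry_out", "kwargs": {
  "commands": [
    [[0.0, 6, 0, 0, 0], [0.0, 6, 0, 0, 0], [0.0, 5, 0, 0, 0]]
  ]
}}

```text
time: 4.35
position: [0.6382, 0.0633, 0.0631]
tool_rot: [-0.541, -0.441, 0.542, -0.468]
ft_force: [-8.4, 0.2, 26.4]
grip_width: 0.0278
```

```bash
python3 - <<'E'
from h import *
lev()
E
```

```text
t 4.35 tcp clamp mm [ 94.7 111.5  63.1] tooly in clamp deg -0.08 x [ 0.025 -0.03  -0.999] F [-8.3 -1.2 26.4] w 27.8
phi 2.87 r 115.8
```

The force rose to 26 N at the stop, so the lever is fully open. Release, rise and move so the wrist camera sees the nut.

>>> {"fn": "carry_out", "kwargs": {
  "commands": [
    [[0.0, -2, 0, 0, 0], [0.65, 0, 0, 0, 0], [0.65, 0, 0, 0, 0], [0.65, 0, 0, 0, 0], [0.65, 0, 0, 0, 0], [0.65, -25, 0, 0, 0], [0.65, -35, 0, 0, 0], [0.65, -35, 0, 0, 0]]
  ]
}}

```text
time: 5.02
position: [0.6292, 0.0656, 0.155]
tool_rot: [-0.536, -0.445, 0.548, -0.464]
ft_force: [0.6, 0.2, -0.7]
grip_width: 0.0557
```

>>> {"fn": "carry_out", "kwargs": {
  "commands": [
    [[0.65, -35, 0, 0, 0], [0.65, -12, -20, 30, 0], [0.65, 0, -20, 36, 0], [0.65, 0, -20, 36, 0], [0.65, 0, -20, 36, 0], [0.65, 0, -14, 32, 0], [0.65, 0, 0, 0, 0], [0.65, 0, 0, 0, 0]]
  ]
}}

```text
time: 5.68
position: [0.5105, -0.0863, 0.2128]
tool_rot: [-0.54, -0.442, 0.541, -0.47]
ft_force: [0.1, -0.3, 0.2]
grip_width: 0.0569
```

```bash
python3 - <<'E'
from h import *
o=st();print(o["q"]);m=robot.camera_model("wrist");a=robot.camera("wrist");st()
for X in((0,0,143),(0,-46,143),(46,0,143),(0,0,113),(-95,17,103),(-95,-17,103),(90,113,82)):print(X,proj(m,W(X)).round(0))
cv2.imwrite("pics/w4.png",a[:,:,::-1])
E
```

```text
t 5.68 tcp clamp mm [ -5.5 -57.8 212.8] tooly in clamp deg 0.23 x [ 0.024 -0.031 -0.999] F [ 0.1 -0.3  0.2] w 56.9
[-0.37175306  0.38574913  1.73141457 -0.02351258  0.99062463 -0.19046526]
t 5.73 tcp clamp mm [ -5.4 -57.7 212.7] tooly in clamp deg 0.3 x [ 0.024 -0.031 -0.999] F [-0.2 -0.1  0.8] w 56.8
(0, 0, 143) [322. 123.]
(0, -46, 143) [322. 190.]
(46, 0, 143) [391. 123.]
(0, 0, 113) [320. 120.]
(-95, 17, 103) [193.  96.]
(-95, -17, 103) [198. 141.]
(90, 113, 82) [440. -38.]
```

View pics/w4.png

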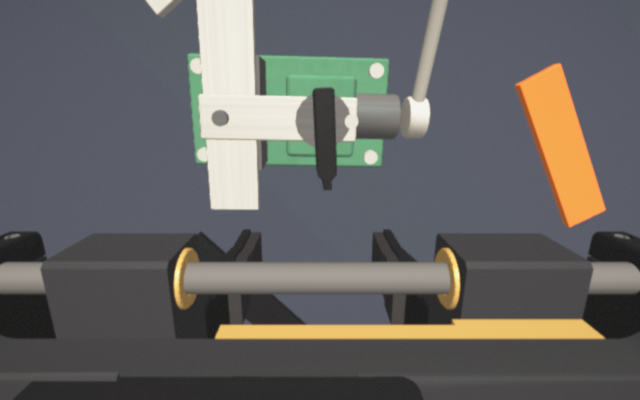

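The picture shows the lever open. The nut grip runs from its blunt end (324,90) to its nose (327,188), and the strap corners are (201,95), (203,138), (357,98) and (355,139). I refit the clamp pose from these.

```bash
python3 - <<'E'
from h import *
from scipy.optimize import least_squares
m=robot.camera_model("wrist")
P=[((201,95),(-95,17,103)),((203,138),(-95,-17,103)),((357,98),(27,17,103)),((355,139),(27,-17,103))]
def T(q,X):return Ro.from_euler('z',q[2]).apply(np.array(X)/1e3)+[q[0],q[1],0]
f=lambda q:np.ravel([proj(m,T(q,X))-u for u,X in P])
r=least_squares(f,p[:3]);print(r.x,p[:3],r.fun.round(1))
b=at(m,(324,91),.143);n=at(m,(327,186),.143)
for q in(r.x,p[:3]):
    c=lambda X:Ro.from_euler('z',-q[2]).apply(X-np.r_[q[0],q[1],0])*1e3
    B,N=c(b),c(n);print(B.round(1),N.round(1),"axis",(B+(N-B)/3).round(1),"nose deg",np.degrees(np.arctan2(*(N-B)[1::-1])),"tcp",c(robot.get_obs()["position"]).round(1))
E
```

```text
[ 0.52891104 -0.03048374 -0.18296532] [ 0.52579451 -0.03029077 -0.17239676] [-3.3 -1.2 -1.6  1.5  2.7 -1.7  2.5  2.3]
[ -2.2  19.9 143. ] [  1.2 -43.2 143. ] axis [ -1.1  -1.1 143. ] nose deg -86.88187630575148 tcp [ -7.8 -58.1 212.7]
[  1.1  20.3 143. ] [  3.9 -42.9 143. ] axis [  2.   -0.8 143. ] nose deg -87.48741020786937 tcp [ -5.4 -57.7 212.7]
```

>>> {"fn": "carry_out", "kwargs": {
  "commands": [
    [[0.65, 0, 3, -20, -2], [0.65, 0, 3, -20, 0], [0.65, 0, 0, -20, 0], [0.65, 20, 0, 0, 0], [0.65, 20, 0, 0, 0], [0.65, 10, 0, 0, 0], [0.65, 0, 0, 0, 0], [0.65, 0, 0, 0, 0]]
  ]
}}

```text
time: 6.4
position: [0.5358, -0.0177, 0.1578]
tool_rot: [0.53, 0.454, -0.528, 0.484]
ft_force: [0.0, 0.6, -0.5]
grip_width: 0.0566
```

```bash
python3 - <<'E'
from h import *
p[:3]=[.5282,-.0304,-.178];np.save("p.npy",p)
E
python3 - <<'E'
from h import *
st()
E
```

```text
t 6.4 tcp clamp mm [  5.2  13.9 157.8] tooly in clamp deg 3.32 x [ 0.031 -0.029 -0.999] F [-0.1  0.6 -0.5] w 56.6
```

>>> {"fn": "carry_out", "kwargs": {
  "commands": [
    [[0.65, 0, -5, 11, 0], [0.65, 0, 0, 0, 0], [0.65, 12, 0, 0, 0], [0.65, 12, 0, 0, 0], [0.65, 0, 0, 0, 0], [0.65, 0, 0, 0, 0]]
  ]
}}

```text
time: 6.9
position: [0.5334, -0.0298, 0.1371]
tool_rot: [0.532, 0.452, -0.526, 0.486]
ft_force: [0.5, 0.1, -0.4]
grip_width: 0.0564
```

```bash
python3 - <<'E'
from h import *
st()
E
```

```text
t 6.9 tcp clamp mm [  5.    1.5 137.1] tooly in clamp deg 3.39 x [ 0.039 -0.03  -0.999] F [ 0.5  0.2 -0.4] w 56.4
```

>>> {"fn": "carry_out", "kwargs": {
  "commands": [
    [[0.65, 0, -5, 1, 0], [0.65, 8, -3, 0, 0], [0.65, 8, 0, 0, 0], [0.65, 0, 0, 0, 0], [0.65, 0, 0, 0, 0]]
  ]
}}

```text
time: 7.32
position: [0.5264, -0.0313, 0.1223]
tool_rot: [0.533, 0.45, -0.525, 0.487]
ft_force: [-0.9, -0.0, 0.8]
grip_width: 0.0566
```

```bash
python3 - <<'E'
from h import *
st()
E
```

```text
t 7.32 tcp clamp mm [ -1.6  -1.2 122.3] tooly in clamp deg 3.32 x [ 0.044 -0.032 -0.999] F [-0.9 -0.2  0.8] w 56.6
```

>>> {"fn": "carry_out", "kwargs": {
  "commands": [
    [[0.0, 0, 1, -1, 0], [0.0, 0, 0, 0, 0], [0.0, 0, 0, 0, 0], [0.0, 0, 0, 0, 0], [0.0, 0, 0, 0, 0], [0.0, 0, 0, 0, 0], [0.0, 0, 0, 0, 0]]
  ],
  "force": 25
}}

```text
time: 7.9
position: [0.5283, -0.0303, 0.1226]
tool_rot: [0.533, 0.45, -0.525, 0.488]
ft_force: [-0.9, -0.5, 0.0]
grip_width: 0.0178
```

```bash
python3 - <<'E'
from h import *
st()
E
```

```text
t 7.9 tcp clamp mm [1.000e-01 2.000e-01 1.226e+02] tooly in clamp deg 3.35 x [ 0.045 -0.032 -0.998] F [-0.8 -0.7  0. ] w 17.8
```

>>> {"fn": "carry_out", "kwargs": {
  "commands": [
    [[0.0, 0, 0, 0, 0], [0.0, 0, 0, 0, 0], [0.0, 0, 0, 0, 0], [0.0, 0, 0, 0, 6], [0.0, 0, 0, 0, 6], [0.0, 0, 0, 0, 6], [0.0, 0, 0, 0, 6]]
  ]
}}

```text
time: 8.48
position: [0.5283, -0.0304, 0.122]
tool_rot: [0.625, 0.327, -0.61, 0.362]
ft_force: [1.7, -0.6, -1.2]
grip_width: 0.0138
```

```bash
python3 - <<'E'
from h import *
o=st();print(o["moment"],o["q"][5])
E
```

```text
t 8.48 tcp clamp mm [1.00e-01 1.00e-01 1.22e+02] tooly in clamp deg -21.5 x [ 0.043 -0.032 -0.999] F [ 1.8 -0.3 -1.2] w 13.8
[-0.02961924  0.35728929  0.10774582] 0.31748963701070476
```

>>> {"fn": "carry_out", "kwargs": {
  "commands": [
    [[0.0, 0, 0, 0, 6], [0.0, 0, 0, 0, 6], [0.0, 0, 0, 0, 6], [0.0, 0, 0, 0, 6], [0.0, 0, 0, 0, 6], [0.0, 0, 0, 0, 6], [0.0, 0, 0, 0, 6], [0.0, 0, 0, 0, 6]]
  ]
}}

```text
time: 9.15
position: [0.5287, -0.0308, 0.1208]
tool_rot: [0.719, 0.037, -0.691, 0.063]
ft_force: [0.2, -0.1, -0.9]
grip_width: 0.0139
```

```bash
python3 - <<'E'
from h import *
o=st();print(o["moment"],o["q"][5])
E
```

```text
t 9.15 tcp clamp mm [  0.5  -0.3 120.8] tooly in clamp deg -71.73 x [ 0.041 -0.033 -0.999] F [ 0.2 -0.1 -0.9] w 13.9
[0.12708305 0.31419467 0.1131426 ] 1.19508831185408
```

>>> {"fn": "carry_out", "kwargs": {
  "commands": [
    [[0.0, 0, 0, 0, 6], [0.0, 0, 0, 0, 6], [0.0, 0, 0, 0, 5], [0.0, 0, 0, 0, 0], [0.0, 0, 0, 0, 0]]
  ]
}}

```text
time: 9.57
position: [0.5288, -0.031, 0.1203]
tool_rot: [0.72, -0.071, -0.689, -0.05]
ft_force: [-0.5, -0.8, 0.7]
grip_width: 0.0137
```

```bash
python3 - <<'E'
from h import *
o=st();print(o["moment"],o["q"][5])
E
```

```text
t 9.57 tcp clamp mm [  0.7  -0.5 120.3] tooly in clamp deg -89.59 x [ 0.041 -0.033 -0.999] F [-0.3 -0.8  0.7] w 13.7
[ 0.22906221  0.25046434 -0.09735015] 1.506478459844455
```

>>> {"fn": "carry_out", "kwargs": {
  "commands": [
    [[0.6, 0, 0, 0, 0], [0.6, 0, 0, 0, 0], [0.6, 0, 0, 0, 0], [0.6, 0, 0, 0, 0], [0.6, 0, 0, 0, 0], [0.6, -20, 0, 0, 0], [0.6, -30, 0, 0, 0], [0.6, -30, 0, 0, 0]]
  ]
}}

```text
time: 10.23
position: [0.5209, -0.0274, 0.196]
tool_rot: [0.714, -0.067, -0.695, -0.048]
ft_force: [0.8, -0.3, 0.5]
grip_width: 0.051
```

>>> {"fn": "carry_out", "kwargs": {
  "commands": [
    [[0.65, 0, 0, 0, -7], [0.65, 0, 0, 0, -7], [0.65, 0, 0, 0, -7], [0.65, 0, 0, 0, -7], [0.65, 0, 0, 0, -7], [0.65, 0, 0, 0, -7], [0.65, 0, 0, 0, -7], [0.65, 0, 0, 0, -7]]
  ]
}}

```text
time: 10.9
position: [0.5252, -0.028, 0.2049]
tool_rot: [0.654, 0.271, -0.637, 0.305]
ft_force: [0.2, 1.1, -0.5]
grip_width: 0.0564
```

>>> {"fn": "carry_out", "kwargs": {
  "commands": [
    [[0.65, 0, 0, 0, -7], [0.65, 0, 0, 0, -7], [0.65, 0, 0, 0, -7], [0.65, 0, 0, 0, -5], [0.65, 0, 0, 25, 0], [0.65, 0, 0, 25, 0], [0.65, 0, 0, 0, 0], [0.65, 0, 0, 0, 0]]
  ]
}}

```text
time: 11.57
position: [0.5114, -0.0763, 0.2059]
tool_rot: [0.564, 0.414, -0.555, 0.451]
ft_force: [0.6, -0.2, -0.1]
grip_width: 0.0565
```

```bash
python3 - <<'E'
from h import *
o=st();m=robot.camera_model("wrist");a=robot.camera("wrist");st()
for X in((0,0,141),(-46,0,141),(23,0,141),(-95,17,101),(-95,-17,101),(27,17,101),(27,-17,101)):print(X,proj(m,W(X)).round(0))
cv2.imwrite("pics/w5.png",a[:,:,::-1])
E
```

```text
t 11.57 tcp clamp mm [ -8.4 -48.2 205.9] tooly in clamp deg -4.36 x [ 0.043 -0.033 -0.999] F [ 0.6 -0.1 -0.1] w 56.5
t 11.62 tcp clamp mm [ -8.3 -48.2 205.9] tooly in clamp deg -4.32 x [ 0.043 -0.034 -0.999] F [-0.1 -1.4 -0.7] w 55.8
(0, 0, 141) [319. 138.]
(-46, 0, 141) [249. 144.]
(23, 0, 141) [354. 135.]
(-95, 17, 101) [187. 120.]
(-95, -17, 101) [195. 165.]
(27, 17, 101) [350. 107.]
(27, -17, 101) [352. 151.]
```

View pics/w5.png

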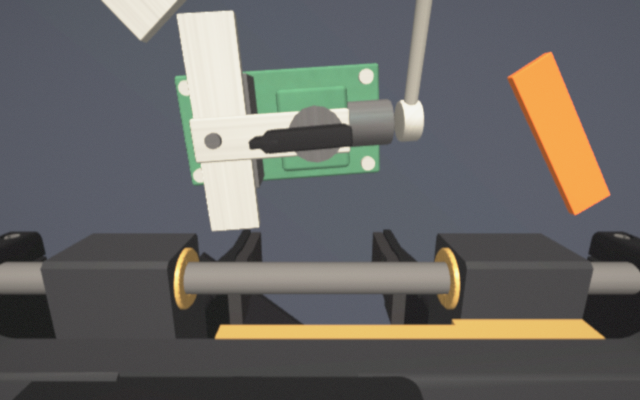

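The nose tip is at (251,143) and the blunt end at (352,134). The prediction for exactly right is (249,144) and (354,135), and the nose lies along the strap within about 1°. Now back to the knob at the pose where it was released.

>>> {"fn": "carry_out", "kwargs": {
  "commands": [
    [[0.65, 0, 0, 0, -4], [0.65, 0, 18, -29, 0], [0.65, 0, 18, -29, 0], [0.65, 0, 18, -29, 0], [0.65, 0, 18, -29, 0], [0.65, 0, 18, -29, 0], [0.65, 0, 0, 0, 0], [0.65, 0, 0, 0, 0]]
  ]
}}

```text
time: 12.28
position: [0.6302, 0.0618, 0.2054]
tool_rot: [0.547, 0.435, -0.538, 0.471]
ft_force: [-0.5, -0.7, 0.2]
grip_width: 0.0565
```

```bash
cat >> h.py <<'E'
def go(t,ang=0):
    o=st();R=Ro.from_quat(o["tool_rot"]).as_matrix();print("tool mm",(R.T@(np.array(t)-o["position"])*1e3).round(1))
E
python3 - <<'E'
from h import *
go((.638,.0633,.066))
E
```

```text
t 12.28 tcp clamp mm [ 84.  108.8 205.4] tooly in clamp deg -0.05 x [ 0.042 -0.031 -0.999] F [-0.3 -0.8  0.2] w 56.5
tool mm [139.5   1.   -6.1]
```

>>> {"fn": "carry_out", "kwargs": {
  "commands": [
    [[0.65, 0, 1, -6, 0], [0.65, 22, 0, 0, 0], [0.65, 22, 0, 0, 0], [0.65, 22, 0, 0, 0], [0.65, 22, 0, 0, 0], [0.65, 0, 0, 0, 0], [0.65, 0, 0, 0, 0]]
  ]
}}

```text
time: 12.87
position: [0.6329, 0.0656, 0.1166]
tool_rot: [0.547, 0.435, -0.539, 0.471]
ft_force: [-0.2, 0.3, -0.1]
grip_width: 0.0566
```

```bash
python3 - <<'E'
from h import *
go((.638,.0633,.066))
E
```

```text
t 12.87 tcp clamp mm [ 86.  113.  116.6] tooly in clamp deg -0.11 x [ 0.042 -0.031 -0.999] F [-0.3  0.2 -0.1] w 56.6
tool mm [50.8  3.1  0.2]
```

>>> {"fn": "carry_out", "kwargs": {
  "commands": [
    [[0.65, 16, 4, 0, 0], [0.65, 16, 0, 0, 0], [0.65, 14, 0, 0, 0], [0.65, 0, 0, 0, 0], [0.65, 0, 0, 0, 0]]
  ]
}}

```text
time: 13.28
position: [0.641, 0.0618, 0.077]
tool_rot: [0.55, 0.432, -0.537, 0.472]
ft_force: [0.9, 0.2, 0.5]
grip_width: 0.0564
```

```bash
python3 - <<'E'
from h import *
go((.638,.0633,.066))
E
```

```text
t 13.28 tcp clamp mm [ 94.7 110.7  77. ] tooly in clamp deg -0.28 x [ 0.049 -0.031 -0.998] F [0.9 0.4 0.5] w 56.4
tool mm [10.8 -3.8 -1.2]
```

>>> {"fn": "carry_out", "kwargs": {
  "commands": [
    [[0.65, 10, -4, 0, 0], [0.65, 2, -2, 0, 0], [0.65, 0, 0, 0, 0], [0.0, 0, 0, 0, 0], [0.0, 0, 0, 0, 0], [0.0, 0, 0, 0, 0], [0.0, 0, 0, 0, 0], [0.0, 0, 0, 0, 0]]
  ],
  "force": 25
}}

```text
time: 13.95
position: [0.6379, 0.0624, 0.0701]
tool_rot: [0.552, 0.43, -0.535, 0.474]
ft_force: [0.3, -0.2, 0.3]
grip_width: 0.0312
```

```bash
python3 - <<'E'
from h import *
go((.638,.0633,.066));lev(15)
E
```

```text
t 13.95 tcp clamp mm [ 91.6 110.8  70.1] tooly in clamp deg -0.3 x [ 0.059 -0.032 -0.998] F [ 0.3 -0.1  0.3] w 31.2
tool mm [ 4.  -0.3 -1. ]
t 13.95 tcp clamp mm [ 91.6 110.8  70.1] tooly in clamp deg -0.3 x [ 0.059 -0.032 -0.998] F [ 0.3 -0.1  0.3] w 31.2
phi 2.771 r 118.8
```

>>> {"fn": "carry_out", "kwargs": {
  "commands": [
    [[0.0, 0, 0, 0, 0], [0.0, 0, 0, 0, 0], [0.0, -22, 1, 10, 0], [0.0, -19, 1, 14, 0], [0.0, -16, 1, 18, 0], [0.0, -12, 1, 21, 0]]
  ],
  "force": 30
}}

```text
time: 14.45
position: [0.6259, 0.0004, 0.1361]
tool_rot: [0.548, 0.432, -0.536, 0.475]
ft_force: [2.0, -4.5, -15.8]
grip_width: 0.0282
```

```bash
python3 - <<'E'
from h import *
lev(12)
E
```

```text
t 14.45 tcp clamp mm [ 90.7  47.6 136.1] tooly in clamp deg 0.06 x [ 0.053 -0.036 -0.998] F [  2.7  -4.1 -15.8] w 28.2
phi 1.993 r 116.3
```

>>> {"fn": "carry_out", "kwargs": {
  "commands": [
    [[0.0, -6, 0, 23, 0], [0.0, -1, 0, 24, 0], [0.0, 3, 0, 24, 0], [0.0, 7, 0, 23, 0]]
  ]
}}

```text
time: 14.78
position: [0.6081, -0.092, 0.1374]
tool_rot: [0.55, 0.433, -0.535, 0.473]
ft_force: [5.7, 6.5, -16.4]
grip_width: 0.0283
```

```bash
python3 - <<'E'
from h import *
lev(12)
E
```

```text
t 14.78 tcp clamp mm [ 89.5 -46.5 137.4] tooly in clamp deg -0.06 x [ 0.054 -0.029 -0.998] F [  4.4   7.4 -16.4] w 28.3
phi 1.162 r 117.1
```

>>> {"fn": "carry_out", "kwargs": {
  "commands": [
    [[0.0, 12, 0, 21, 0], [0.0, 16, -1, 18, 0], [0.0, 19, -1, 15, 0], [0.0, 21, -1, 11, 0]]
  ]
}}

```text
time: 15.12
position: [0.5956, -0.1572, 0.0694]
tool_rot: [0.554, 0.433, -0.534, 0.469]
ft_force: [4.0, 10.6, -3.3]
grip_width: 0.0283
```

```bash
python3 - <<'E'
from h import *
lev(12)
E
```

```text
t 15.12 tcp clamp mm [  88.7 -112.9   69.4] tooly in clamp deg -0.47 x [ 0.055 -0.021 -0.998] F [ 2.  11.2 -3.3] w 28.3
phi 0.336 r 119.6
```

>>> {"fn": "carry_out", "kwargs": {
  "commands": [
    [[0.0, 14, -1, 3, 0], [0.0, 6, 0, 0, 0], [0.0, 5, 0, 0, 0], [0.0, 5, 0, 0, 0]]
  ]
}}

```text
time: 15.45
position: [0.5951, -0.1632, 0.0467]
tool_rot: [0.554, 0.433, -0.535, 0.468]
ft_force: [-10.0, 3.6, 39.2]
grip_width: 0.0283
```

```bash
python3 - <<'E'
from h import *
lev(12)
E
```

```text
t 15.45 tcp clamp mm [  89.4 -118.8   46.7] tooly in clamp deg -0.59 x [ 0.052 -0.021 -0.998] F [-10.4   1.8  39.2] w 28.3
phi 0.139 r 120.0
```

The force rose to 39 N at the closed stop. Relax, release and rise.

>>> {"fn": "carry_out", "kwargs": {
  "commands": [
    [[0.0, 0, 0, 0, 0], [0.65, 0, 0, 0, 0], [0.65, 0, 0, 0, 0], [0.65, 0, 0, 0, 0], [0.65, 0, 0, 0, 0], [0.65, 0, 0, 0, 0], [0.65, -15, 0, 0, 0], [0.65, -25, 1, 0, 0]]
  ]
}}

```text
time: 16.12
position: [0.5908, -0.1598, 0.0862]
tool_rot: [0.553, 0.437, -0.536, 0.465]
ft_force: [0.2, -0.1, 0.1]
grip_width: 0.0555
```

>>> {"fn": "carry_out", "kwargs": {
  "commands": [
    [[0.65, -30, 1, 0, 0], [0.65, -30, 1, 0, 0], [0.65, -30, 1, 0, 0], [0.65, -25, -15, 0, 0], [0.65, 0, -25, 0, 0], [0.65, 0, -25, 0, 0], [0.65, 0, 0, 0, 0], [0.65, 0, 0, 0, 0]]
  ]
}}

```text
time: 16.78
position: [0.5257, -0.1474, 0.2038]
tool_rot: [0.553, 0.435, -0.536, 0.467]
ft_force: [0.6, -0.7, 0.1]
grip_width: 0.057
```

```bash
python3 - <<'E'
from h import *
st();m=robot.camera_model("wrist");a=robot.camera("wrist");s=robot.camera("side");ms=robot.camera_model("side")
print("wrist",[(X,proj(m,W(X)).round(0).tolist()) for X in((0,0,135),(-46,0,135),(90,-118,66),(-95,17,95),(-95,-17,95))])
print("side crop",[(X,((proj(ms,W(X))-[265,170])*7).round(0).tolist()) for X in((90,-118,66),(-46,0,135))])
cv2.imwrite("pics/w6.png",a[:,:,::-1]);crop(s,265,170,110,75,7,"pics/sc2.png")
E
```

```text
t 16.78 tcp clamp mm [  18.3 -115.6  203.8] tooly in clamp deg -0.51 x [ 0.047 -0.019 -0.999] F [ 0.7 -0.6  0.1] w 57.0
wrist [((0, 0, 135), [279.0, 29.0]), ((-46, 0, 135), [203.0, 29.0]), ((90, -118, 66), [387.0, 186.0]), ((-95, 17, 95), [145.0, 14.0]), ((-95, -17, 95), [152.0, 66.0])]
side crop [((90, -118, 66), [633.0, 338.0]), ((-46, 0, 135), [285.0, 149.0])]
```

View pics/w6.png

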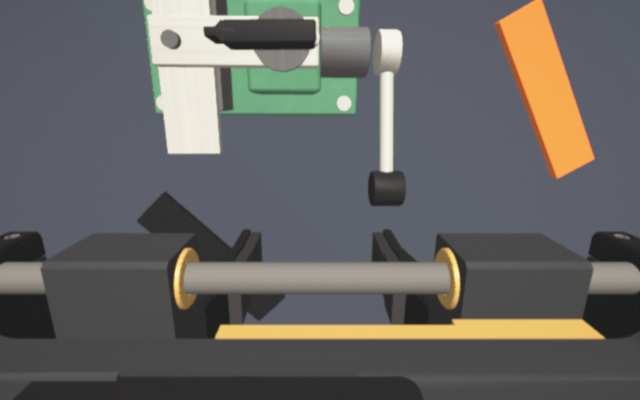

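View pics/sc2.png

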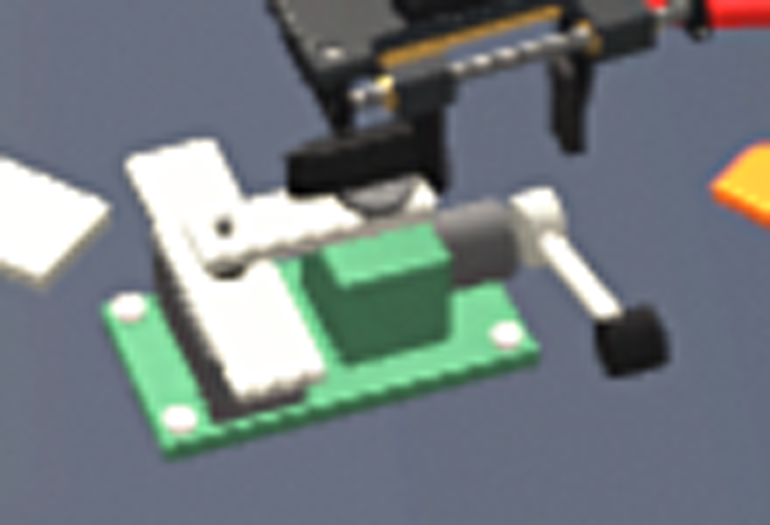

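Both views agree. The knob is at crop (632,341), with (633,338) predicted for fully closed. The nose lies parallel along the strap at wrist (210,32)→(315,34), and the bar's corners sit at the same pixels as at the start. Handing in.

```bash
python3 -c "
from h import *
print(robot.hand_in())"
```

```text
the job is handed in; nothing more can be done
None
```

I opened the clamp lever, turned the nut so its nose points along the strap towards the bar, closed the lever again, let go and handed the job in after about 17 s.

- **Lever open:** the arm carried the lever over until the wrist force rose to 26 N at its open stop.
- **Nut:** I turned it about 93° clockwise. In the last pictures the nose lies along the strap to within about 1°. A mid-job reading suggested it may be about 1° short of exact.
- **Lever closed:** I pressed it back to its stop. The wrist force reached 39 N there, within the 120 N wrist limit but close to the 40 N limit that applies to the arm and gripper body. The knob's final position matches fully closed within about half a pixel in the side camera image.
- **Bar and surroundings:** the bar's corners are at the same pixels as at the start, and the arm went near no other object. I did not recheck each bystander in a full final picture.
- **Grip on the bar:** I did not measure the pad's force. That the bar is gripped follows from the nut setting and the closed lever.
- **Disagreement between measurements:** clamp positions from different views differed by up to about 5 mm in place and 0.6° in angle. I corrected this with close-up views before gripping.

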